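# Stop the marble slab rocking

## Task

One corner of the marble slab rocks. Press down on the slab's corners one after another until you find the one that dips, then press the leaf shim beside that corner down flat so that the slab sits level. Only press with the fingers: pick nothing up, leave the other three shims standing, and do not shift the slab or disturb the things on and around it.

Things in the scene. Friction and masses are not known exactly. Their poses are not given: they have to be found in the camera images.
- slab: Loose marble slab, 220 (x) x 200 (y) x 24 mm thick, about 3 kg, flat on a low steel stand; origin at the centre of its underside, 26 mm above the table (top face 50 mm above it). x points along the 220 mm side from the near to the far edge, z up. Four packers hidden beneath carry it, 75 mm (x) and 70 mm (y) either way from its centre; one, at a corner that varies and cannot be seen, is 4 mm too low.
- stand_mid (a point): Middle of the fixed stand, on the table under the slab's centre. Testing by touch: 6 to 8 N pressed down on the rocking corner's point makes it dip about 4 mm (the slab tilts about 0.04 rad) and it comes back when let go; the other three corners stay put. 12 to 15 N is a good testing press.
- corner_near_left (a point): Point on the slab's top face at its near left corner, 18 mm in from both edges: the place to press to see if this corner rocks (moves with the slab). Near = toward the robot, left = +y.
- corner_near_right (a point): Point on the slab's top face at its near right corner, 18 mm in from both edges: the place to press to see if this corner rocks (moves with the slab). Near = toward the robot, left = +y.
- corner_far_left (a point): Point on the slab's top face at its far left corner, 18 mm in from both edges: the place to press to see if this corner rocks (moves with the slab). Near = toward the robot, left = +y.
- corner_far_right (a point): Point on the slab's top face at its far right corner, 18 mm in from both edges: the place to press to see if this corner rocks (moves with the slab). Near = toward the robot, left = +y.
- tab_near_left (a point): Point on the upper face of the leaf shim beside the near left corner, 45 mm out from its hinge: press here (moves with the leaf). Steel leaf 42 mm wide, 61 mm long, hinged 11 mm outside the slab's +y edge, 16.5 mm up. At first it slopes up and outward, this point 39 mm above the table; flat, it is 18 mm up and 6 mm farther out. It gives at about 7 N; 15 to 20 N brings it home.
- tab_near_right (a point): Point on the upper face of the leaf shim beside the near right corner, 45 mm out from its hinge: press here (moves with the leaf). Steel leaf 42 mm wide, 61 mm long, hinged 11 mm outside the slab's -y edge, 16.5 mm up. At first it slopes up and outward, this point 39 mm above the table; flat, it is 18 mm up and 6 mm farther out. It gives at about 7 N; 15 to 20 N brings it home.
- tab_far_left (a point): Point on the upper face of the leaf shim beside the far left corner, 45 mm out from its hinge: press here (moves with the leaf). Steel leaf 42 mm wide, 61 mm long, hinged 11 mm outside the slab's +y edge, 16.5 mm up. At first it slopes up and outward, this point 39 mm above the table; flat, it is 18 mm up and 6 mm farther out. It gives at about 7 N; 15 to 20 N brings it home.
- tab_far_right (a point): Point on the upper face of the leaf shim beside the far right corner, 45 mm out from its hinge: press here (moves with the leaf). Steel leaf 42 mm wide, 61 mm long, hinged 11 mm outside the slab's -y edge, 16.5 mm up. At first it slopes up and outward, this point 39 mm above the table; flat, it is 18 mm up and 6 mm farther out. It gives at about 7 N; 15 to 20 N brings it home.
- shim_near_left (a joint): Angle of the near left leaf shim: 0 = standing up (start), 0.5 rad = pressed flat on its rest (its stop). It stays where it is left. Flattening it raises the packer under this corner by 4 mm.
- shim_near_right (a joint): Angle of the near right leaf shim: 0 = standing up (start), 0.5 rad = pressed flat on its rest (its stop). It stays where it is left. Flattening it raises the packer under this corner by 4 mm.
- shim_far_left (a joint): Angle of the far left leaf shim: 0 = standing up (start), 0.5 rad = pressed flat on its rest (its stop). It stays where it is left. Flattening it raises the packer under this corner by 4 mm.
- shim_far_right (a joint): Angle of the far right leaf shim: 0 = standing up (start), 0.5 rad = pressed flat on its rest (its stop). It stays where it is left. Flattening it raises the packer under this corner by 4 mm.
- cutter: Thin steel ring cutter, 66 mm across, 32 mm high, standing loose in the middle of the slab; origin at its underside. Bystander.
- bun_left: Small decorated bun, 62 mm across, 21 mm high, on the table between the two left shims; origin at its underside. Bystander.
- jar: Amber jar with steel lid, 48 mm across, 55 mm high, on the table between the two right shims; origin at its underside. Bystander.
- bun_far: Decorated bun, 100 mm across, 26 mm high, beyond the slab; origin at its underside. Bystander.
- bowl: White bowl, 100 mm across, 45 mm high, beyond the slab; origin at its underside. Bystander.
- mould: Wooden cake mould with handle, about 185 x 75 x 26 mm, on the table at the left; origin at its underside. Bystander.
- scraper: Dough scraper, steel blade 130 mm wide, wooden grip, 20 mm high, on the table at the right; origin at its underside. Bystander.

How it is judged:
By the outcome, as a careful person would: the job done as asked, in the order asked, and still so for the second after the job is handed in, with the robot touching nothing.
It also fails if it takes over 58 s, if anything falls off the work surface, if the arm or the gripper's body presses on something with over 40 N, if the wrist force passes 120 N, or if a joint passes its speed limit or range.

## Robot

A 6-joint arm with a two-finger parallel gripper is mounted at the origin on the work surface. World frame = base frame: x ahead of the robot, y to its left, z up, the work surface at z = 0. Lengths are in m, angles in rad, forces in N, time in s.
With the tool pointing down it reaches from about 0.35 to 0.95 m from the base axis. Payload 17.4 kg.
Tool frame: the origin (TCP) lies at the very end of the fingers, on their centre line; the grasp point (between the pads) lies 19 mm behind it; z points along the fingers, x is the direction in which the jaws open and shut, and the axes are right-handed (so a half turn about z gives the same grasp; the last joint's range is limited). The gripper opens to 93 mm and grips with 3 to 60 N. Pads are 15 mm wide; open, the fingers measure 128 mm over their backs; the gripper's body (75 mm by 188 mm) begins 65 mm behind the grasp point.
Start: joints at [-1.374, 0.116, 1.442, -0, 1.584, -0.038], TCP at [0.157, -0.656, 0.219] pointing down, gripper open.
Joint ranges: [-2.83, 2.83], [-0.83, 2.19], [0.07, 2.5], [-1.14, 4.28], [0.01, 3], [-2.97, 2.97]. Speed limits (rad/s): [1.89, 1.89, 2.22, 3.14, 3.14, 3.14].

## Interface

Orientations are given as a unit quaternion [x, y, z, w].
In Python, from rig import env gives the robot as it stands. Calls block until the motion is done:
- env.move_to(position, orientation): joint-space move of the TCP to a pose.
- env.servo_line(position, attitude=None, max_speed=0.15): straight line of the TCP; attitude=None keeps the orientation; max_speed is the mean speed in m/s.
- env.movej(angles): joint-space move.
- env.gripper_to(opening, squeeze=None): finger opening in m; squeeze is the grip in N (None keeps the last); returns when the fingers have stopped.
- env.pause(seconds).
- env.solve_ik(position, orientation): joint angles nearest the present ones, or None.
- env.sense(): the state.
- env.grab_frame(name): name is "scene" or "side" or "wrist"; returns the picture (420x560x3 uint8, red, green, blue); there is no depth.
- env.get_calibration(name): a dict with "fx", "fy", "cx", "cy" (pixels), "rvec" (rotation vector, rad) and "tvec" (3), from world to camera coordinates, as OpenCV has them. Camera axes: x right, y down, z forward; pixel columns grow to the right and rows downward; lengths in m; the calibration is good to about 2 mm. A picture is of the moment at which its call begins: read the wrist's pose just before it. get_calibration takes no time and is no camera call; for the wrist camera it gives the pose at the moment of the call.
A pose or a line that the arm cannot do raises env.MotionError and nothing moves.
- env.sign_off(): hands the job in, once; it reports no verdict.
Trained networks look in the newest picture that a camera, given by its name, has taken for a name from the list of things; names that differ only in an ending like _2 or _b are one class to them, and where a whole thing is asked for, a point or a joint stands for the part that bears it (a point fixed in the world has none). Each returns a list of dicts, best first, with "conf" (0 to 1); they miss things now and then, are a little off and sometimes report something else, mostly with a low value. They report only what shows in the picture. A call takes as long as a camera call.
- env.trace(thing, camera): "mask" (420x560 bool, what is visible of it) and "point" ([column, row] in pixels, amid what is visible of it).
The state is a dict: "clock": time; "q": joint angles; "joint_velocities": joint speeds; "joint_efforts": joint torques, N m; "tcp_pos": TCP position; "tcp_rot": TCP orientation; "force": force on the tool from outside, world axes, zero at the start; "wrist_torque": the same for the moment, N m; "grip_width": finger opening in m.
Only numpy, scipy, OpenCV 4.12 (cv2) and the standard library are available. Lean on these libraries where they do the work, as an engineer would, in place of code of your own. Each camera call takes 0.05 s, during which the arm holds its last target. There are 200 camera calls.

## Working session

There is one attempt and no reset: what is moved stays moved. The work goes in short steps, each a Python script; the robot and the scene stay as the last script left them, time stands still between calls to the robot, and variables do not carry over. Pictures are saved under pics/ and viewed, about 8 in all and at most 12, crops included, and the job is handed in when it is done.

```bash
ls; mkdir -p pics; python3 - <<'E'
from rig import env
import cv2,numpy as np
a=env.grab_frame("scene");b=env.grab_frame("side")
cv2.imwrite("pics/scene.png",a[:,:,::-1]);cv2.imwrite("pics/side.png",b[:,:,::-1])
for n in("scene","side"):
    print(n,env.get_calibration(n))
    for t in("slab","cutter","shim_near_left","jar","bun_left"):
        r=env.trace(t,n); print(t,[(round(d["conf"],2),d["point"],int(d["mask"].sum())) for d in r[:3]])
s=env.sense();print(s)
E
```

```text
pics
scene {'fx': 539.7714813023873, 'fy': 539.7714813023873, 'cx': 276.67884973166184, 'cy': 215.3167277453082, 'rvec': array([ 1.01336821,  2.27748363, -1.16536084]), 'tvec': array([ 0.388311  , -0.17881112,  1.76123231])}
slab [(0.81, [303.0, 239.5], 4588)]
cutter [(0.93, [309.6, 230.8], 628)]
shim_near_left [(0.46, [369.3, 255.5], 124)]
jar [(0.81, [265.7, 204.9], 387)]
bun_left [(0.67, [345.4, 281.2], 388)]
side {'fx': 406.2737919332459, 'fy': 406.2737919332459, 'cx': 279.30040940105215, 'cy': 206.40638188665497, 'rvec': array([ 0.5056693 , -2.7620219 ,  1.09722637]), 'tvec': array([0.53846073, 0.20682202, 0.9342996 ])}
slab [(0.85, [279.9, 239.4], 5653), (0.47, [293.1, 403.6], 896), (0.27, [284.7, 198.0], 229)]
cutter [(0.92, [277.8, 229.7], 487), (0.42, [281.4, 241.8], 5981)]
shim_near_left [(0.53, [273.2, 301.2], 277)]
jar [(0.94, [315.1, 202.8], 371)]
bun_left [(0.62, [240.5, 296.1], 511)]
{'clock': 0.6, 'q': array([-1.37380338e+00,  1.15957797e-01,  1.44158842e+00,  7.99603603e-06,
        1.58400037e+00, -3.77867374e-02]), 'joint_velocities': array([ 1.25282371e-03,  2.56367378e-04,  3.13212639e-04, -3.43903418e-05,
       -8.07761356e-04,  6.15351492e-04]), 'joint_efforts': array([ 3.70062466e-03, -7.20668721e+01, -6.22552156e+01,  7.81347812e-02,
        1.82950683e-02,  5.10964583e-05]), 'tcp_pos': array([ 0.15702801, -0.65648745,  0.2186818 ]), 'tcp_rot': array([ 7.85056949e-01, -6.19423592e-01,  2.01228716e-05,  1.18970708e-05]), 'force': array([ 0.4594786 , -0.21391629,  0.12589565]), 'wrist_torque': array([ 0.03800806, -0.03161463,  0.01032899]), 'grip_width': 0.0927461846242168}
```

```bash
cat > h.py <<'E'
from rig import env
import numpy as np,cv2
def cam(n):
    c=env.get_calibration(n);R=cv2.Rodrigues(np.array(c["rvec"]))[0]
    K=np.array([[c["fx"],0,c["cx"]],[0,c["fy"],c["cy"]],[0,0,1]]);return K,R,np.array(c["tvec"])
def plane(n,uv,z,C=None):
    K,R,t=C or cam(n);o=-R.T@t
    d=(np.linalg.inv(K)@np.c_[np.atleast_2d(uv),np.ones(len(np.atleast_2d(uv)))].T).T@R
    return o+d*((z-o[2])/d[:,2])[:,None]
def proj(n,P,C=None):
    K,R,t=C or cam(n);p=(np.atleast_2d(P)@R.T+t)@K.T;return p[:,:2]/p[:,2:]
E
python3 - <<'E'
from h import *
a=cv2.imread("pics/scene.png");b=cv2.imread("pics/side.png")
cv2.imwrite("pics/c1.png",np.hstack([cv2.resize(a[150:330,200:420],(660,540))]))
cv2.imwrite("pics/c2.png",cv2.resize(b[130:400,150:420],(600,600)))
print(plane("scene",[303,239.5],.05),plane("side",[279.9,239.4],.05))
print(plane("scene",[309.6,230.8],.066),plane("side",[277.8,229.7],.066))
E
```

```text
[[0.5802187  0.08173935 0.05      ]] [[0.54679294 0.07252996 0.05      ]]
[[0.55842878 0.08409774 0.066     ]] [[0.55763979 0.05836218 0.066     ]]
```

View pics/c1.png

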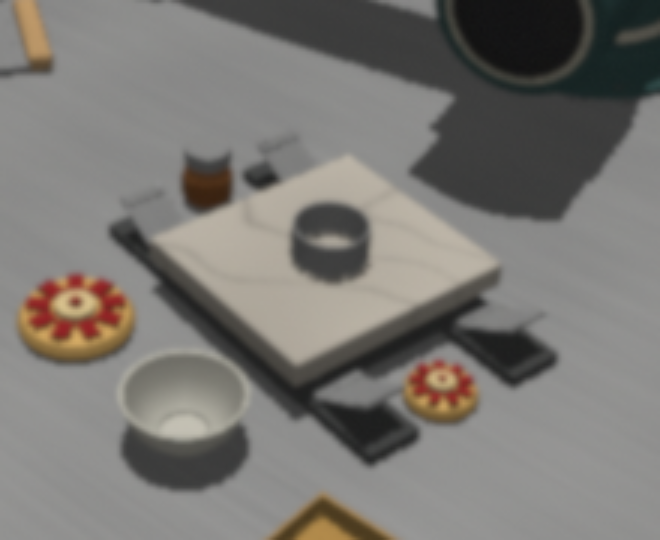

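View pics/c2.png

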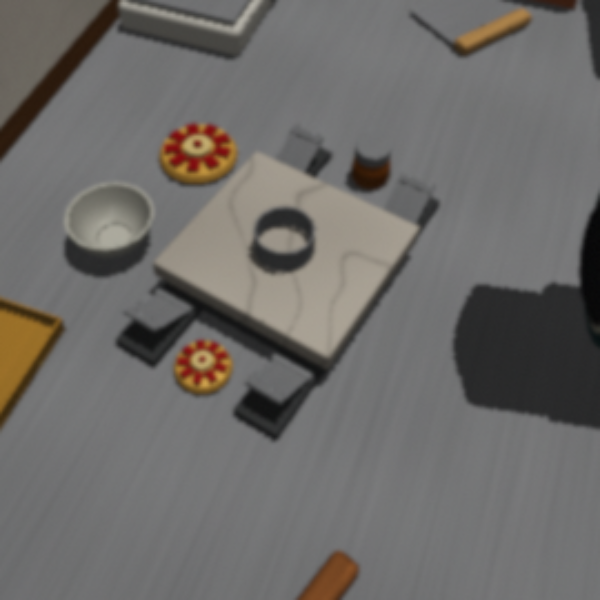

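The first crop shows the slab's top corners at (348,155) NR, (500,265) NL, (297,368) FL and (150,238) FR. The second shows them at FR (257,152), NR (420,228), NL (328,362) and FL (155,265). All four shims are standing. I'll fit the slab pose from both cameras.

```bash
python3 - <<'E'
from h import *
from scipy.optimize import least_squares
a=np.array([[500,265],[348,155],[297,368],[150,238]])/3+[200,150]
b=np.array([[328,362],[420,228],[155,265],[257,152]])*.45+[150,130]
L=np.array([[-.11,.1],[-.11,-.1],[.11,.1],[.11,-.1]])
def W(p):
    c,s=np.cos(p[2]),np.sin(p[2]);return np.c_[L@np.array([[c,s],[-s,c]])+p[:2],np.full(4,.05)]
C={n:cam(n) for n in("scene","side")}
for use in((1,0),(0,1),(1,1)):
    r=least_squares(lambda p:np.r_[(proj("",W(p),C["scene"])-a).ravel()*use[0],(proj("",W(p),C["side"])-b).ravel()*use[1]],[.55,.07,0])
    print(r.x,np.round(r.fun,1))
print(env.solve_ik([.55,.07,.3],[1,0,0,0]))
E
```

```text
[ 0.55377886  0.07648965 -0.20484702] [ 1.2 -0.3  0.  -0.3 -0.4 -0.1 -0.8  0.3 -0.  -0.  -0.  -0.  -0.  -0.
 -0.  -0. ]
[ 0.54462625  0.07612494 -0.20811196] [ 0.  -0.   0.  -0.   0.  -0.   0.  -0.   0.7 -0.   1.   0.3 -1.5 -0.4
 -0.2 -0.3]
[ 0.54777642  0.07488997 -0.20660999] [ 2.  -1.6  1.  -1.4  0.6 -1.7  0.4 -1.  -0.4 -1.  -0.2 -0.5 -2.4 -1.1
 -1.2 -0.9]
[ 8.05832665e-02 -1.56560142e-01  1.57980427e+00 -4.44089210e-16
  1.71834852e+00  8.05832665e-02]
```

```bash
cat >> h.py <<'E'
YAW=-0.207
def Q(y=YAW): return [np.cos(y/2),np.sin(y/2),0,0]
E
python3 - <<'E'
from h import *
env.move_to([.49,.075,.36],Q())
env.gripper_to(0)
s=env.sense();print(s["clock"],s["tcp_pos"],s["force"],s["grip_width"])
C=cam("wrist");np.savez("w.npz",K=C[0],R=C[1],t=C[2])
a=env.grab_frame("wrist");cv2.imwrite("pics/w.png",a[:,:,::-1])
print(C, -C[1].T@C[2])
E
```

```text
4.9167 [0.49000223 0.07498854 0.36000627] [-0.0596882  -0.49171624 -0.71073765] 0.0005249064971838602
(array([[335.00826542,   0.        , 278.67121689],
       [  0.        , 335.00826542, 210.22339158],
       [  0.        ,   0.        ,   1.        ]]), array([[ 9.78554067e-01, -2.05989931e-01,  2.93294859e-04],
       [-1.97580385e-01, -9.38199980e-01,  2.84152757e-01],
       [-5.82574375e-02, -2.78116785e-01, -9.58778976e-01]]), array([-0.4640767,  0.0935274,  0.5750313])) [0.50610317 0.15207813 0.52488797]
```

View pics/w.png

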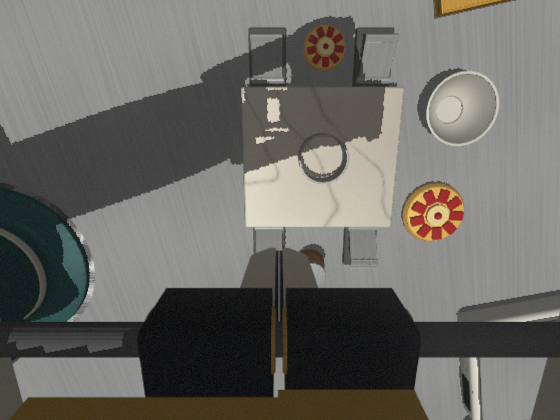

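The wrist view has the slab's top corners at NL (242,88), FL (403,88), NR (247,227) and FR (391,227). All four shims are standing and the way is clear. Next is the pose fit, weighted towards this view, and the predicted tab positions as a check.

```bash
python3 - <<'E'
from h import *
from scipy.optimize import least_squares
w=np.load("w.npz");C=(w["K"],w["R"],w["t"])
a=np.array([[242,88],[247,227],[403,88],[391,227]],float)
im=cv2.imread("pics/w.png",0)
L=np.array([[-.11,.1],[-.11,-.1],[.11,.1],[.11,-.1]])
def T(p,l,z):
    c,s=np.cos(p[2]),np.sin(p[2]);return np.c_[l@np.array([[c,s],[-s,c]])+p[:2],np.full(len(l),z)]
r=least_squares(lambda p:(proj("",T(p,L,.05),C)-a).ravel(),[.55,.07,-.2])
print(r.x,np.round(r.fun,1))
h=np.array([[sx*.075,sy*.1505] for sx in(-1,1) for sy in(1,-1)])
print(proj("",T(r.x,h,.039),C).round())
E
```

```text
[ 0.5500856   0.07188624 -0.20300347] [-1.6 -0.6 -1.7  1.8  2.4 -1.4  0.7  1.2]
[[266.  47.]
 [269. 257.]
 [380.  47.]
 [364. 256.]]
```

The predicted tab pixels match the leaves in the image, so I'll use the pose (0.550, 0.073, -0.205). Next I probe the first corner.

```bash
cat >> h.py <<'E'
X0,Y0,TH=.550,.073,-.205
def S(lx,ly): 
    c,s=np.cos(TH),np.sin(TH);return X0+c*lx-s*ly,Y0+s*lx+c*ly
def st():
    s=env.sense();return s["clock"],s["tcp_pos"][2],s["force"]
def press(lx,ly,z0,zmin,fmax,step=.001,up=.08,via=.11):
    x,y=S(lx,ly);q=Q(TH)
    env.servo_line([x,y,via],q,.25)
    env.servo_line([x,y,z0],None,.1)
    env.pause(.1);f0=st()[2];log=[];z=z0
    while z>zmin:
        z-=step;env.servo_line([x,y,z],None,.03)
        c,tz,f=st();f=f-f0;log.append((round(z*1e3,1),round(tz*1e3,1),np.round(f,1).tolist()))
        if f[2]>fmax: break
    env.servo_line([x,y,up],None,.15)
    print("clock",st()[0]);[print(*l) for l in log]
E
python3 - <<'E'
from h import *
print(st()[0]);press(-.092,-.082,.053,.043,12)
E
```

```text
4.9667
clock 8.3417
52.0 52.2 [1.0, 1.0, 0.3]
51.0 50.9 [0.5, -0.4, -0.6]
50.0 50.2 [-1.4, 1.0, 3.6]
49.0 50.1 [-8.1, 1.0, 16.3]
```

Near right is firm: 16 N with no dip. Moving on with finer steps.

```bash
python3 - <<'E'
from h import *
press(-.092,.082,.0515,.043,11.5,.0007)
E
```

```text
clock 11.35
50.8 50.8 [-0.3, -0.4, -0.8]
50.1 50.2 [-0.2, 0.5, 0.4]
49.4 50.1 [-4.4, -0.7, 8.4]
48.7 50.0 [-5.8, -0.8, 15.6]
```

Near left is firm too (15.6 N, z held at 50.0). Far left next.

```bash
python3 - <<'E'
from h import *
press(.092,.082,.0515,.043,11.5,.0007)
E
```

```text
clock 15.9583
50.8 51.0 [1.0, -1.2, -0.5]
50.1 50.1 [0.7, -0.8, -0.2]
49.4 49.6 [1.1, -0.0, 3.0]
48.7 49.0 [2.7, 1.2, 4.3]
48.0 48.2 [3.4, 1.7, 5.0]
47.3 47.5 [3.6, 2.2, 5.2]
46.6 46.8 [4.0, 0.9, 5.6]
45.9 46.3 [3.2, 1.6, 5.8]
45.2 46.0 [3.0, 1.3, 9.5]
44.5 45.9 [0.9, 1.6, 15.1]
```

Far left dips about 4 mm and stops at 46 mm, so that's the rocking corner. Next I press its leaf.

```bash
python3 - <<'E'
from h import *
x,y=S(.075,.154)
env.servo_line([x,y,.08],None,.2)
press(.075,.154,.048,.012,17,.001,up=.09,via=.08)
E
```

```text
clock 25.9333
47.0 47.2 [0.7, 0.2, -1.2]
46.0 45.9 [0.1, 0.7, -0.3]
45.0 44.9 [0.2, 0.3, -0.6]
44.0 44.3 [-1.4, 0.3, 3.3]
43.0 43.4 [-0.1, 0.6, 4.0]
42.0 42.5 [-0.8, 0.7, 4.5]
41.0 41.5 [0.5, 1.5, 4.5]
40.0 40.5 [0.3, 2.2, 5.1]
39.0 39.6 [-0.1, 1.4, 4.8]
38.0 38.6 [1.3, 1.6, 5.1]
37.0 37.6 [0.7, 2.2, 4.5]
36.0 36.6 [0.1, 2.6, 4.8]
35.0 35.6 [1.2, 1.8, 5.4]
34.0 34.6 [0.7, 1.1, 4.6]
33.0 33.6 [1.3, 2.1, 5.3]
32.0 32.6 [0.2, 1.9, 4.8]
31.0 31.6 [0.9, 1.6, 5.0]
30.0 30.6 [-0.1, 2.9, 4.9]
29.0 29.6 [1.4, 2.9, 5.5]
28.0 28.6 [0.6, 3.2, 5.4]
27.0 27.6 [2.3, 3.4, 5.5]
26.0 26.6 [0.8, 3.3, 4.7]
25.0 25.6 [0.3, 3.0, 5.7]
24.0 24.6 [0.4, 1.9, 5.7]
23.0 23.6 [0.6, 4.4, 4.5]
22.0 22.6 [0.3, 3.3, 5.6]
21.0 21.6 [1.5, 3.7, 5.4]
20.0 20.7 [0.9, 3.7, 5.3]
19.0 19.9 [0.2, 4.5, 6.4]
18.0 19.4 [-2.1, 3.3, 11.0]
17.0 19.0 [-3.3, 2.8, 16.3]
16.0 18.7 [-6.6, 2.8, 21.6]
```

It reached 18.7 mm at 22 N and was still creeping at the end. I'll press once more, a little harder, then retest the corner and look.

```bash
python3 - <<'E'
from h import *
press(.075,.157,.022,.010,27,.001,up=.09,via=.08)
press(.092,.082,.0525,.044,11.5,.0007,up=.09,via=.09)
env.servo_line([.49,.075,.30],None,.25)
a=env.grab_frame("wrist");cv2.imwrite("pics/w2.png",a[:,:,::-1])
b=env.grab_frame("side");cv2.imwrite("pics/s2.png",cv2.resize(b[130:400,150:420],(600,600))[:,:,::-1])
print(st()[0])
E
```

```text
clock 29.1583
21.0 20.9 [0.5, -0.2, -1.2]
20.0 20.2 [0.8, 0.4, 1.5]
19.0 19.9 [-2.3, -2.1, 7.9]
18.0 19.7 [-6.8, -2.2, 14.4]
17.0 19.4 [-9.0, -3.4, 21.4]
16.0 19.1 [-12.1, -4.4, 27.5]
clock 32.1667
51.8 51.6 [0.3, -0.5, -0.4]
51.1 51.1 [0.7, -0.5, -0.1]
50.4 50.3 [0.1, -0.5, -0.9]
49.7 50.0 [-0.3, -1.1, 0.7]
49.0 49.8 [-3.6, -1.1, 7.9]
48.3 49.7 [-6.3, -0.2, 13.3]
33.5167
```

View pics/w2.png

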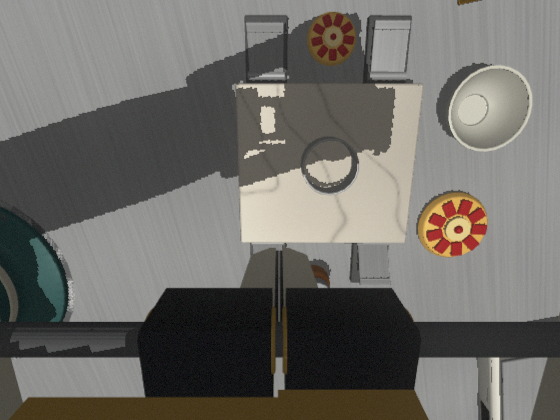

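View pics/s2.png

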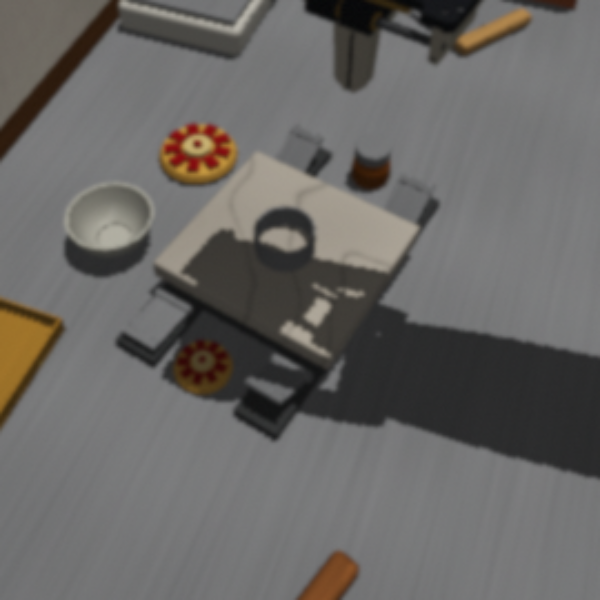

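Wrist view: the far-left leaf at (388,47) is flat, the others stand, and the slab and bystanders look unmoved. The side view agrees, and the corner is now firm. The leaf reading of 19 to 20 mm is slightly above the nominal 18 mm, so I'll do a held press and check whether it creeps.

```bash
python3 - <<'E'
from h import *
x,y=S(.075,.154)
env.servo_line([x,y,.08],Q(TH),.25);env.servo_line([x,y,.024],None,.1);env.pause(.1);f0=st()[2]
def rd(t):
    c,z,f=st();print(t,round(c,2),round(z*1e3,2),np.round(f-f0,1))
for z in(.021,.0195,.018,.017,.016,.015): env.servo_line([x,y,z],None,.03);rd(z)
for i in range(4): env.pause(.25);rd("hold")
for z in(.017,.018,.0185,.019,.0195,.020): env.servo_line([x,y,z],None,.03);env.pause(.05);rd(z)
env.servo_line([x,y,.09],None,.2)
E
```

```text
0.021 35.95 21.67 [2.4 2.  2.8]
0.0195 36.2 20.26 [2.2 1.6 5.1]
0.018 36.45 19.32 [ 1.1  0.5 10.3]
0.017 36.7 18.95 [-0.5  1.1 15.9]
0.016 36.95 18.0 [-0.9 -1.8 15.5]
0.015 37.2 17.81 [-3.7 -4.3 24.4]
hold 37.45 17.78 [-5.  -4.1 22.8]
hold 37.7 17.79 [-4.8 -2.8 23.3]
hold 37.95 17.8 [-3.9 -3.3 24.1]
hold 38.2 17.77 [-5.  -5.  23.7]
0.017 38.5 18.14 [-1.2 -4.5 11.8]
0.018 38.8 18.25 [ 0.1 -5.3  6. ]
0.0185 39.1 18.28 [ 1.4 -4.2  2.7]
0.019 39.4 18.49 [ 3.  -5.9 -1. ]
0.0195 39.7 18.92 [ 0.4 -5.4 -3.2]
0.02 40.0 19.67 [-0.7 -3.3 -3. ]
```

The leaf gave way at about 15 N and landed at 18.0 mm, so it was not fully home before. I'll check with a clean zero that it stayed down.

```bash
python3 - <<'E'
from h import *
x,y=S(.075,.154)
env.pause(.3);f0=st()[2]
env.servo_line([x,y,.026],None,.15)
def rd(t):
    c,z,f=st();print(t,round(c,2),round(z*1e3,2),np.round(f-f0,1))
rd(.026)
for z in(.024,.022,.020,.019,.018,.017,.016,.015): env.servo_line([x,y,z],None,.03);rd(z)
env.pause(.2);rd("hold")
env.servo_line([x,y,.09],None,.1)
env.pause(.1);a=env.grab_frame("side");cv2.imwrite("pics/s3.png",a[:,:,::-1]);rd("end")
E
```

```text
0.026 41.38 26.45 [-0.6 -0.6  0.9]
0.024 41.62 24.83 [-1.1 -0.7  0.5]
0.022 41.88 22.03 [ 0.6 -0.5 -0.3]
0.02 42.12 20.12 [0.4 0.6 2.2]
0.019 42.38 18.76 [ 0.8 -3.2  0. ]
0.018 42.62 18.17 [-0.4 -5.9  4.8]
0.017 42.88 18.07 [-5.1 -6.5 12.7]
0.016 43.12 17.88 [-8.8 -8.2 19.9]
0.015 43.38 17.76 [-13.1  -9.2  28.5]
hold 43.58 17.72 [-13.1  -8.7  27.4]
end 44.62 89.08 [-0.5 -0.   0.5]
```

```bash
python3 - <<'E'
from h import *
env.servo_line([.49,.075,.30],Q(TH),.25)
env.pause(.2)
a=env.grab_frame("wrist")[:,:,::-1];cv2.imwrite("pics/w3.png",a)
b=cv2.imread("pics/w2.png")
f=lambda i:cv2.resize(i[0:130,230:430],(800,520))[:,:]
cv2.imwrite("pics/cmp.png",np.vstack([cv2.resize(i[5:100,230:430],(600,285),interpolation=cv2.INTER_CUBIC) for i in(b,a)]))
print(st()[0],np.abs(a.astype(int)-b).max(2)[:240].mean())
d=(np.abs(a.astype(int)-b).max(2)[:245]>40);ys,xs=np.where(d);print(d.sum(),(xs.min(),xs.max(),ys.min(),ys.max()) if d.any() else 0)
E
```

```text
46.2167 3.5269791666666666
637 (np.int64(0), np.int64(528), np.int64(0), np.int64(244))
```

View pics/cmp.png

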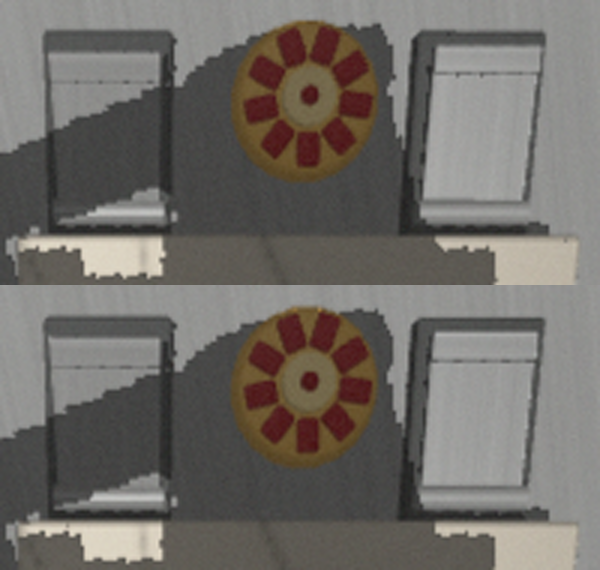

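Comparing the two crops, the far-left leaf (right in both) now lies slightly flatter on its rest than before. Slab edge, bun and near-left leaf are unchanged, and the arm is clear of everything. Handing in.

```bash
python3 - <<'E'
from rig import env
env.sign_off();print(env.sense()["clock"])
E
```

```text
the job is handed in; nothing more can be done
the job is handed in; nothing more can be done
```

The far-left corner was the one that rocked. I pressed its leaf shim flat and handed the job in at about 46 s of the 58 s allowed.

- **Finding the corner:** I pressed near right, near left and far left in that order. The first two held firm at about 16 N, and far left dipped about 4 mm at 5–6 N. Far right was not pressed.
- **Pressing the shim:** My first two presses, to 22 N and 27.5 N, stopped about 1 mm short of flat. The third gave way at about 15 N, and a touch afterwards found the leaf still down, with contact at about 18.2 mm and firm to 28 N.
- **Last checks:**
  - The far-left corner was firm at 49.7 mm under 13 N when retested. That was before the third press, and I did not press it again after.
  - In the last wrist pictures, the slab and the left bun had not visibly moved and the near-left leaf was still standing. The right leaves, jar, bowl and far bun looked undisturbed in the pictures taken before the third press.
- **Unexplained readings:** I saw sideways forces of up to about 13 N while the fingers were on the leaf. One zero-force reading also seemed about 3 N off. I think the fingers caught on the leaf's bent outer end, but I did not confirm this.

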